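Swing a strip home in a tacking fixture and stand a pipe on it

ROBOT

A 6-joint arm with a two-finger parallel gripper is mounted at the origin on the work surface. World frame = base frame: x ahead of the robot, y to its left, z up, the work surface at z = 0. Lengths are in m, angles in rad, forces in N, time in s.
With the tool pointing down it reaches from about 0.35 to 0.975 m from the base axis. Payload 4.9 kg.
Tool frame: the origin (TCP) lies at the very end of the fingers, on their centre line; the grasp point (between the pads) lies 19 mm behind it (ctrl.pinch_z is the distance from the TCP to the grasp point, in m); z points along the fingers, y is the direction in which the jaws open and shut (so a half turn about z gives the same grasp; the last joint's range is limited). The gripper opens to 85 mm and grips with 20 to 120 N. Pads are 22 mm wide; open, the fingers measure 114 mm over their backs; the gripper's body (76 mm by 85 mm) begins 54 mm behind the grasp point. The pads swing forward as they close: fully open they stand 13 mm farther back than shut.
Start: joints at [-1.45, 0.053, 1.613, -0, 1.476, -0.119], TCP at [0.148, -0.607, 0.231] pointing down, gripper open.
Joint ranges: [-3.01, 3.01], [-1.01, 2.22], [0.06, 2.58], [-1.02, 4.17], [0.09, 2.62], [-3.14, 3.14]. Speed limits (rad/s): [2.57, 2.57, 3.14, 3.14, 3.14, 3.14].

INTERFACE

Orientations are given as a rotation vector (axis times angle).
In Python, from station import ctrl gives the robot as it stands.
- The arm moves only by the tool carry_out, never from a script. Its argument "series" is a list of rows, each a list of 7 numbers: the shift along the world's x, y, z each as a share of 0.025 m, from -1 to 1, then the turn, a rotation vector about the world's x, y, z each as a share of 0.1 rad, from -1 to 1, then the opening, from 0 (shut) to 1 (fully open). A call has 1 to 12 rows; each row shifts and turns the commanded pose from where the row before left it; what a row does not reach is not made up. A row lasts 1/10 s, in which the tool goes at most 50 mm and 8.59 degrees, less where a joint would pass 70% of its speed; a pose out of reach is approached as far as the arm can. A call with a number of a shift or a turn outside -1 to 1 is refused whole. A call with a gripper value outside its range is refused whole. The fingers move at their own pace and stop on an object; "grip_force" is the grip in N (left out, the last holds). Time passes only in rows, so rows that do not move let the fingers close. It gives the time, the measured TCP pose, the force and the opening at its end, in the units of the state.
- ctrl.get_obs(): the state, without advancing time (a new reading comes with each control period).
- ctrl.get_image(name): name is "scene" or "top"; returns a dict with "frame" (480x640x3 uint8, blue, green, red), "fx", "fy", "cx", "cy" (pixels), "k1" (the pictures are not rectified: a ray, as slopes to the right and down, at radius r is drawn at 1 + k1 r^2 times it, then the intrinsics apply), "R" (3x3) and "t" (3): a world point X has camera coordinates R X + t. Camera axes: x right, y down, z forward; pixel columns grow to the right and rows downward; lengths in m; the calibration is good to about 2 mm. A picture is of the moment at which its call begins. There is no depth.
- ctrl.finish_job(): hands the job in, once; it reports no verdict.
Trained networks look in a picture, given as the dict that the camera call returned (one of the last four; its "shot" number tells which), for a name from the list of things; names that differ only in an ending like _2 or _b are one class to them, and where a whole thing is asked for, a point or a joint stands for the part that bears it (a point fixed in the world has none). Each returns a list of dicts, best first, with "p" (0 to 1); they miss things now and then, are a little off and sometimes report something else, mostly with a low value. They report only what shows in the picture. A call takes as long as a camera call. They do not tell look-alikes from the thing itself.
- ctrl.trace(picture, name): "mask" (480x640 bool, what is visible of it) and "rect" ([left, top, width, height] as shares, 0 to 1, of the picture: columns of its width, rows of its height, round what is visible of it).
- ctrl.mark_of(picture, name): "position" ([column, row] as shares, 0 to 1, of the picture: columns of its width, rows of its height: a listed point, or the origin of a listed thing).
The state is a dict: "t": time; "q": joint angles; "dq": joint speeds; "effort": joint torques, N m; "tool_pos": TCP position; "tool_rot": TCP orientation; "contact_force": force on the tool from outside, world axes, zero at the start; "wrist_torque": the same for the moment, N m; "opening": finger opening in m.
Only numpy, scipy, OpenCV 4.12 (cv2) and the standard library are available. Lean on these libraries where they do the work, as an engineer would, in place of code of your own. Each camera call takes 0.05 s, during which the arm holds its last target.

TASK

Push the free end of the aluminium strip round its pin, past the sprung roller and right up against the end of the stop screw, and press it there firmly for a moment (about 15 N, never hard). Then stand the bright aluminium pipe piece upright and gently on the yellow spot of the strip, centred, and let go, with the strip still held against the screw. Leave the dark pipe and the wrench beside it where they are.

Things in the scene. Friction and masses are not known exactly. Their poses are not given: they have to be found in the camera images.
- fixture: Fixed bare-steel plate on the bench, 12 mm thick, x -45 to 320 mm, y -100 to 190 mm in its own frame. Origin on the pin's axis at the plate's underside. The 12 mm pin has a 26 mm brass cap, its top 33 mm above the bench. The strip's home direction is +x of this frame, within 0.065 rad. The blue catch housing fills x 276 to 310, y -4 to 46 mm, up to 46 mm above the bench.
- strip: Loose aluminium flat bar, 44 wide, 12 mm thick, about 0.34 kg, flat on the plate (top 24 mm above the bench), its hole on the pin, kept by the cap. Origin: hole axis, underside; x to the free end, half-round, tip at 222 mm. Other end x -22. Starts 0.55 to 1.05 rad counter-clockwise (from above) of the fixture's +x; swings clockwise, to fixture -y, to get home. Sliding it takes 1 to 3 N.
- strip_mark (a point): Centre of the yellow 42 mm spot on the strip's top face, 100 mm from the hole's axis.
- catch_roller (a point): Rest place of the sprung brass roller's axis, mid-height; roller 48 across, 14 mm high. The strip's end, passing, pushes it to fixture +x: 5 to 10 N of push 150 mm from the pin, from 0.28 rad before fixture +x to the crest at 0.105 rad before it; then the force falls away and the roller drives the strip on against the stop screw and holds it there with 1 to 7 N.
- stop: Blue block fixed on the plate, 34 x 30 x 30 mm; origin at the centre of its underside (on the plate), axes as the fixture's. A 10 mm rigid stop screw runs through it along y, axis 6 mm above the plate; its flat tip is 48 mm in +y from the origin, give or take 10.5 mm: set afresh each time and not measured, so find the stop by feel. Over 22 N between strip and screw spoils the setting.
- pipe_center (a point): Centre (half-way up, on the axis) of the bright aluminium pipe piece standing on the bench: 42 mm outside, 34 mm inside, 60 mm high, about 0.12 kg.
- pipe: The same bright pipe piece; origin at the centre of its underside, z along its axis.
- dark_pipe: A dark steel pipe piece of the same size, standing on the bench; origin at the centre of its underside. Not wanted: leave it.
- wrench: Steel wrench lying flat on the bench near the pipes; leave it.
Things that resemble listed ones, but are neither listed nor needed, are in the scene too. What is shaped like the pipe but orange or purple is not meant.

How it is judged:
On the way, in this order (a step that is already met when the one before it is completed fails the run):
1. the strip is pressed against the stop screw with more than 12 N for 0.3 s (contact force between strip and stop above 12 N), for 0.3 s.
2. the bright pipe stands on the strip's yellow spot (horizontal distance between pipe_center and strip_mark below 0.01 m and contact force between pipe and strip above 0.3 N and angle between pipe's own z axis and vertical below 0.08 rad), for 0.2 s.
At the end, for the whole second after the job is handed in: The strip rests against the stop screw, still held there by the sprung roller (contact force over 0.7 N); the bright pipe stands upright (within 0.08 rad) on the strip, its axis within 10 mm of the yellow spot's centre, released and at rest (all of step 2 and contact force between strip and stop above 0.7 N and z of pipe_center in the frame of strip_mark between 0.027 and 0.033 m and linear speed of each of pipe, strip below 0.02 m/s); the robot touches nothing.
It fails at once if strip and stop screw pressed together with more than 22 N (contact force between strip and stop above 22 N).
It fails at once if the pipe pressed on the strip with more than 35 N (contact force between pipe and strip above 35 N).
It fails at once if the pipe falls onto the strip (faster than 0.35 m/s within 15 mm above it) (horizontal distance between pipe_center and strip_mark below 0.04 m and z of pipe_center in the frame of strip_mark below 0.045 m and linear speed of pipe above 0.35 m/s).
It fails at once if the dark pipe or the wrench is shifted by more than 30 mm (distance of any of dark_pipe, wrench from where it was at the start of the episode above 0.03 m).
It also fails if it takes over 72 s, if anything falls off the work surface, if the arm or the gripper's body presses on something with over 40 N, if the wrist force passes 120 N, or if a joint passes its speed limit or range.

## Working session

There is one attempt and no reset: what is moved stays moved. The work goes in short steps, Python scripts to look and compute and a tool call to move; the robot and the scene stay as the last step left them, time stands still between calls to the robot, and variables do not carry over. Pictures are saved under pics/ and viewed, and the job is handed in when it is done.

Besides the shell and the picture viewer there is one more tool, called after "Emit:" as name(argument=value, ...), one argument or row to a line, values as JSON. carry_out: Moves the arm, as the interface text tells. Shift numbers are shares of 0.025 m and turn numbers shares of 0.1 rad, none past 1 either way. Its arguments: {"type":"object","properties":{"series":{"type":"array"},"grip_force":{"type":"number"}},"required":["series"]}

```bash
ls; mkdir -p pics
cat > h.py <<'E'
import numpy as np, cv2, pickle
from station import ctrl
def shot(name, fn):
    p=ctrl.get_image(name); cv2.imwrite('pics/'+fn,p['frame']); pickle.dump(p,open('pics/'+fn+'.pkl','wb')); return p
def ray(p,u,v):
    R=np.array(p['R']);t=np.array(p['t'])
    K=np.array([[p['fx'],0,p['cx']],[0,p['fy'],p['cy']],[0,0,1.]])
    d=np.array([(u-p['cx'])/p['fx'],(v-p['cy'])/p['fy']]); s=d.copy()
    for _ in range(30): s=d/(1+p['k1']*(s@s))
    return -R.T@t, R.T@np.array([s[0],s[1],1.])
def at_z(p,u,v,z):
    o,d=ray(p,u,v); return o+d*(z-o[2])/d[2]
def proj(p,X):
    c=np.array(p['R'])@np.array(X,float)+np.array(p['t']); s=c[:2]/c[2]; s=s*(1+p['k1']*(s@s))
    return np.array([p['fx']*s[0]+p['cx'],p['fy']*s[1]+p['cy']])
E
python3 - <<'E'
from h import *
print(ctrl.get_obs())
for n in('scene','top'):
    p=shot(n,n+'0.png')
    print(n,p['shot'],p['fx'],p['k1'],-np.array(p['R']).T@np.array(p['t']))
    for k in('fixture','strip','strip_mark','catch_roller','stop','pipe_center','pipe','dark_pipe','wrench'):
        for r in ctrl.mark_of(p,k)[:5]:
            u,v=r['position'][0]*640,r['position'][1]*480
            z={'fixture':0,'strip':.012,'strip_mark':.024,'catch_roller':.019,'stop':.012,'pipe_center':.03}.get(k,0)
            print(k,round(r['p'],2),round(u),round(v),at_z(p,u,v,z).round(4))
E
```

```text
pics
{'t': 0.0, 'q': array([-1.44998329e+00,  5.33710806e-02,  1.61428419e+00,  1.53415498e-05,
        1.47602927e+00, -1.19034129e-01]), 'dq': array([ 1.36449513e-03, -6.46451989e-05, -8.01948726e-04,  4.06880079e-04,
        2.08398584e-05,  7.88351896e-04]), 'effort': array([ 1.28288990e-03, -3.93680227e+01, -3.70176494e+01, -3.01775390e-05,
        6.94515111e-03,  4.64667291e-07]), 'tool_pos': array([ 0.14837917, -0.60648646,  0.23006008]), 'tool_rot': array([-3.11695245e+00, -3.75596088e-01, -2.10512186e-05]), 'contact_force': array([-0.34170479,  0.61674773, -0.23345013]), 'wrist_torque': array([ 0.00658126,  0.06081268, -0.05688696]), 'opening': 0.08577949531940143}
scene 1 604.8359268711168 -0.17199231735495438 [ 1.40035637 -0.55528476  0.80986681]
fixture 0.84 383 212 [0.4544 0.0726 0.    ]
fixture 0.52 194 265 [ 0.4426 -0.3729  0.    ]
strip 0.7 383 212 [0.4676 0.0617 0.012 ]
strip 0.58 415 223 [0.5356 0.1056 0.012 ]
strip_mark 0.77 417 223 [0.5492 0.1004 0.024 ]
catch_roller 0.63 428 269 [0.6847 0.038  0.019 ]
stop 0.72 378 262 [ 0.6121 -0.0366  0.012 ]
pipe_center 0.84 
[... 494 characters left out ...]
strip 0.79 222 270 [0.4546 0.0723 0.012 ]
strip_mark 0.89 210 223 [0.5502 0.099  0.024 ]
strip_mark 0.64 439 276 [ 0.4499 -0.3732  0.024 ]
catch_roller 0.75 246 165 [0.6755 0.0311 0.019 ]
stop 0.83 281 196 [ 0.6126 -0.0447  0.012 ]
pipe_center 0.79 438 276 [ 0.4487 -0.3699  0.03  ]
pipe_center 0.76 393 268 [ 0.4642 -0.2779  0.03  ]
pipe_center 0.71 405 311 [ 0.3776 -0.3028  0.03  ]
pipe 0.85 402 313 [ 0.3726 -0.3017  0.    ]
pipe 0.72 438 276 [ 0.45   -0.3752  0.    ]
pipe 0.62 249 161 [0.6888 0.0285 0.    ]
pipe 0.5 394 269 [ 0.4649 -0.2842  0.    ]
dark_pipe 0.72 396 215 [ 0.5793 -0.2885  0.    ]
dark_pipe 0.64 436 275 [ 0.4534 -0.3722  0.    ]
wrench 0.95 474 232 [ 0.5449 -0.453   0.    ]
```

View pics/scene0.png

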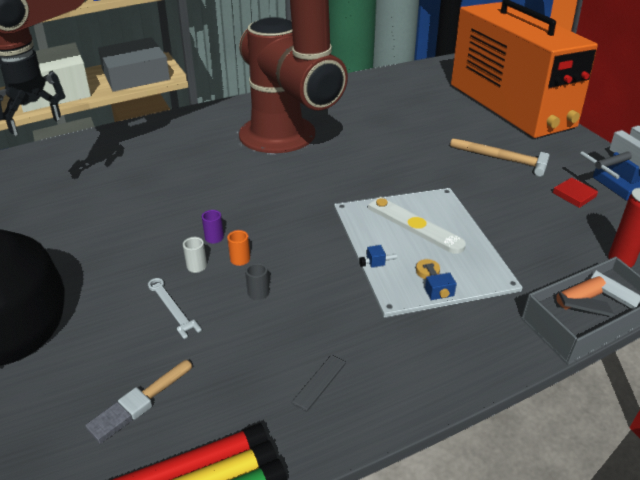

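View pics/top0.png

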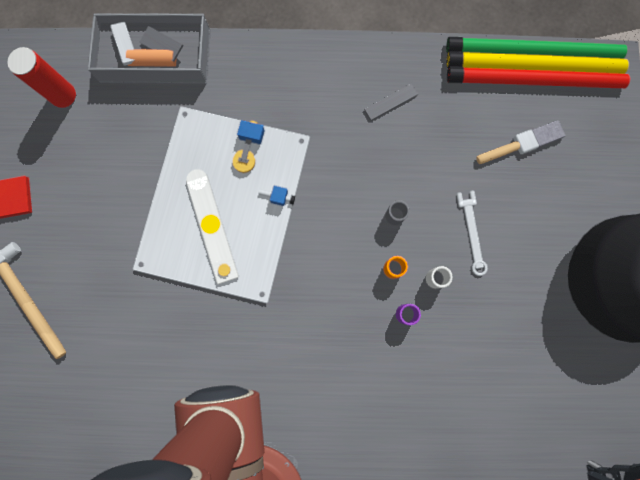

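The top view shows the pin cap at (224,270), yellow spot at (210,224), roller at (243,160) and stop at (281,196). The bright pipe is at (439,277), with orange and purple pipes close by and the dark one at (398,212). Next I refine these positions by segmentation.

Run:
```python
from h import *
for n in('top','scene'):
    p=pickle.load(open(f'pics/{n}0.png.pkl','rb'));f=p['frame']
    hsv=cv2.cvtColor(f,cv2.COLOR_BGR2HSV)
    m=cv2.inRange(hsv,(20,150,150),(35,255,255))
    nn,l,s,c=cv2.connectedComponentsWithStats(m)
    for i in range(1,nn):
        if s[i,4]>15: print(n,'yel',s[i],c[i].round(1),at_z(p,*c[i],.024).round(4))
    m=cv2.inRange(hsv,(10,90,80),(24,255,255))
    nn,l,s,c=cv2.connectedComponentsWithStats(m)
    for i in range(1,nn):
        if s[i,4]>30: print(n,'brass',s[i],c[i].round(1),at_z(p,*c[i],.033).round(4),at_z(p,*c[i],.026).round(4))
    m=cv2.inRange(hsv,(100,120,50),(125,255,255))
    nn,l,s,c=cv2.connectedComponentsWithStats(m)
    for i in range(1,nn):
        if s[i,4]>60: print(n,'blue',s[i],c[i].round(1),at_z(p,*c[i],.042).round(4))
p=pickle.load(open('pics/top0.png.pkl','rb'));f=p['frame']
c=f[80:320,120:320];c=cv2.resize(c,None,fx=3,fy=2.5*1.2,interpolation=cv2.INTER_CUBIC)[:600];
c=cv2.resize(f[95:305,130:330],None,fx=2.85,fy=2.85,interpolation=cv2.INTER_CUBIC)
cv2.imwrite('pics/topfix.png',c)
c=cv2.resize(f[190:340,360:510],None,fx=4,fy=4,interpolation=cv2.INTER_CUBIC);cv2.imwrite('pics/toppipe.png',c)
```

```text
top yel [ 463   52  166   18 1843] [544.2  60.5] [ 0.9262 -0.6126  0.024 ]
top yel [234 151  20  21 224] [243.7 162.8] [0.6785 0.035  0.024 ]
top yel [201 215  19  19 274] [210.  223.8] [0.5477 0.0991 0.024 ]
top yel [219 265  10  10  83] [223.7 269.7] [0.4535 0.0666 0.024 ]
top brass [126  49  50  17 728] [150.7  57.1] [0.9088 0.2465 0.033 ] [0.9124 0.249  0.026 ]
top brass [463  66 163   8 208] [544.3  69.6] [ 0.9002 -0.6076  0.033 ] [ 0.9036 -0.6107  0.026 ]
top brass [477 142  43  22 372] [497.5 152.4] [ 0.7106 -0.4976  0.033 ] [ 0.7128 -0.5     0.026 ]
top brass [233 150  22  23 320] [243.4 161.9] [0.6779 0.0342 0.033 ] [0.6799 0.0353 0.026 ]
top brass [383 256  25  23 312] [395.3 266.8] [ 0.4658 -0.282   0.033 ] [ 0.4664 -0.283   0.026 ]
top brass [   0  262   66   97 1390] [ 31.4 311.4] [0.3589 0.455  0.033 ] [0.3588 0.459  0.026 ]
top brass [218 264  12  12 114] [223.7 269.6] [0.453  0.0647 0.033 ] [0.4535 0.066  0.026 ]
top blue [238 121  26  23 429] [250.5 131.5] [0.741  0.0209 0.042 ]
top blue [270 186  17  19 240] [278.3 195.3] [ 0.6064 -0.0416  0.042 ]
scene yel [568 111
[... 1689 characters left out ...]
561.  302.2] [0.8907 0.2008 0.033 ] [0.8861 0.2076 0.026 ]
scene brass [142 360  50  38 603] [167.6 378.5] [ 0.736  -0.5058  0.033 ] [ 0.73   -0.5053  0.026 ]
scene brass [172 449  86  31 286] [214.5 464.6] [ 0.9193 -0.4883  0.033 ] [ 0.9149 -0.4877  0.026 ]
scene blue [ 415    0   25   60 1175] [426.4  28.6] [-0.4647  0.8219  0.042 ]
scene blue [460   0  43   6 149] [476.2   1.7] [-0.6906  1.2497  0.042 ]
scene blue [510   0  43  17 366] [536.4   5. ] [-0.5611  1.4951  0.042 ]
scene blue [ 593  160   47   40 1029] [620.8 178.2] [0.641  0.6524 0.042 ]
scene blue [367 245  19  22 317] [375.9 255.5] [ 0.624  -0.0495  0.042 ]
scene blue [425 273  31  27 551] [439.5 284.8] [0.752  0.0145 0.042 ]
```

View pics/topfix.png

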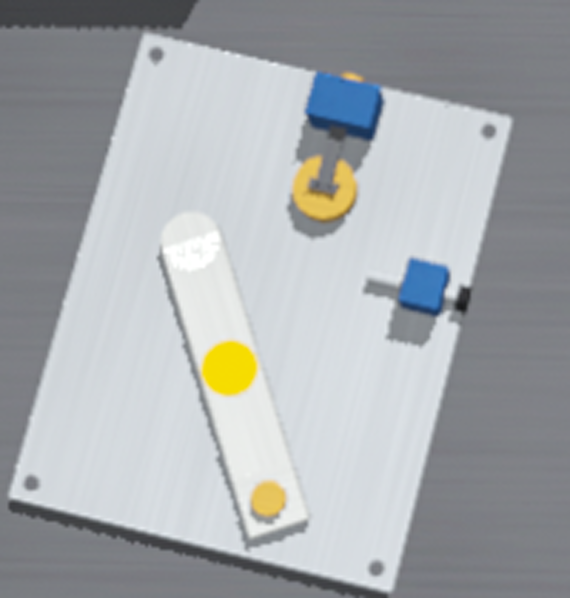

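View pics/toppipe.png

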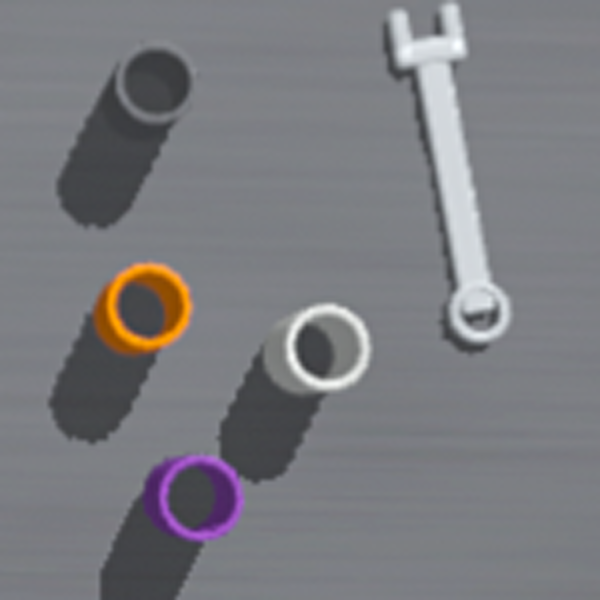

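Run:
```python
from h import *
from scipy.optimize import least_squares
p=pickle.load(open('pics/top0.png.pkl','rb'))
im=[(145,32),(512,118),(10,500),(395,590)]; fx=[(.32,.19),(.32,-.1),(-.045,.19),(-.045,-.1)]
W=np.array([at_z(p,u/2.85+130-.3,v/2.85+95-.3,.012)[:2] for u,v in im]);print(W.round(4))
g=np.array(fx)
def T(q,x): c,s=np.cos(q[2]),np.sin(q[2]); return np.asarray(x)@np.array([[c,s],[-s,c]])+q[:2]
r=least_squares(lambda q:(T(q,g)-W).ravel(),[.45,.07,0]);q=r.x;print('fixture',q,r.fun.round(4))
mk=at_z(p,210,223.8,.024)[:2];cap=at_z(p,223.7,269.6,.033)[:2]
print('cap',cap,'mark',mk,np.linalg.norm(mk-cap),np.arctan2(*(mk-cap)[::-1])-q[2], 'abs',np.arctan2(*(mk-cap)[::-1]))
print('mark from fix',mk-q[:2],np.linalg.norm(mk-q[:2]))
def inv(X): return (np.array(X)-q[:2])@np.array([[np.cos(q[2]),-np.sin(q[2])],[np.sin(q[2]),np.cos(q[2])]])
print('roller',inv(at_z(p,(323)/2.85+130,187/2.85+95,.026)[:2]))
print('stop top centre',inv(at_z(p,424/2.85+130,284/2.85+95,.042)[:2]),at_z(p,424/2.85+130,284/2.85+95,.042))
print('screw tip',inv(at_z(p,366/2.85+130,286/2.85+95,.018)[:2]),at_z(p,366/2.85+130,286/2.85+95,.018))
print('housing',inv(at_z(p,250.5,131,.046)[:2]))
# pipe
f=p['frame'];s=pickle.load(open('pics/scene0.png.pkl','rb'))
for k,pp in(('top',p),('scene',s)):
    pt=at_z(pp,*( (442,277) if k=='top' else (194.5,241)),.06);print('pipe rim',pt)
c=s['frame'][190:310,140:290];cv2.imwrite('pics/scpipe.png',cv2.resize(c,None,fx=5,fy=5,interpolation=cv2.INTER_CUBIC))
c=s['frame'][180:320,330:530];cv2.imwrite('pics/scfix.png',cv2.resize(c,None,fx=4,fy=4,interpolation=cv2.INTER_CUBIC))
```

```text
[[ 0.8066  0.1798]
 [ 0.7434 -0.1009]
 [ 0.4492  0.2572]
 [ 0.3908 -0.0255]]
fixture [ 0.45361979  0.06263621 -0.21217651] [-0.0002  0.0012  0.0019 -0.0016  0.0005  0.0006 -0.0022 -0.0002]
cap [0.45308502 0.06474555] mark [0.54758868 0.09919174] 0.10058568628161771 0.5617064134718023 abs 0.3495299080085524
mark from fix [0.09396888 0.03655553] 0.10082885663764336
roller [0.22957628 0.02183718]
stop top centre [ 0.17288824 -0.0703249 ] [ 0.60782141 -0.04251986  0.042     ]
screw tip [ 0.16629697 -0.02607225] [0.61069703 0.00212847 0.018     ]
housing [0.28949113 0.01905907]
pipe rim [ 0.44530026 -0.37062902  0.06      ]
pipe rim [ 0.44149656 -0.36423436  0.06      ]
```

View pics/scpipe.png

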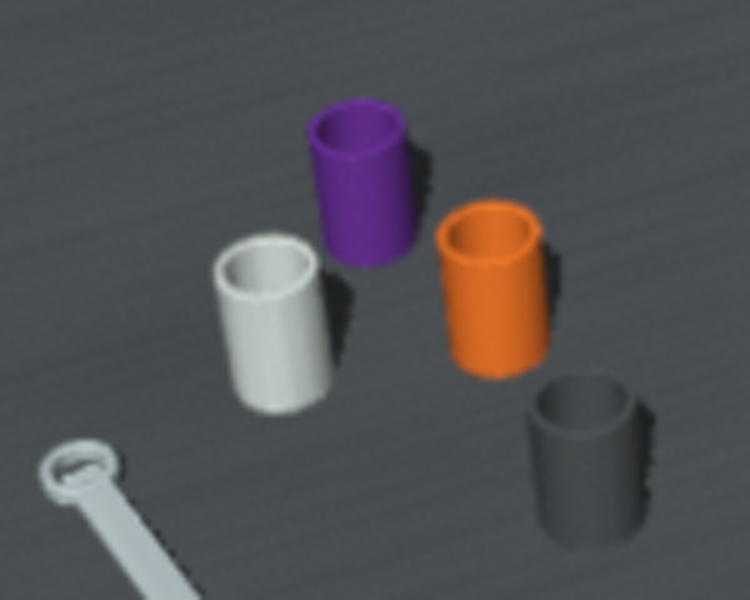

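View pics/scfix.png

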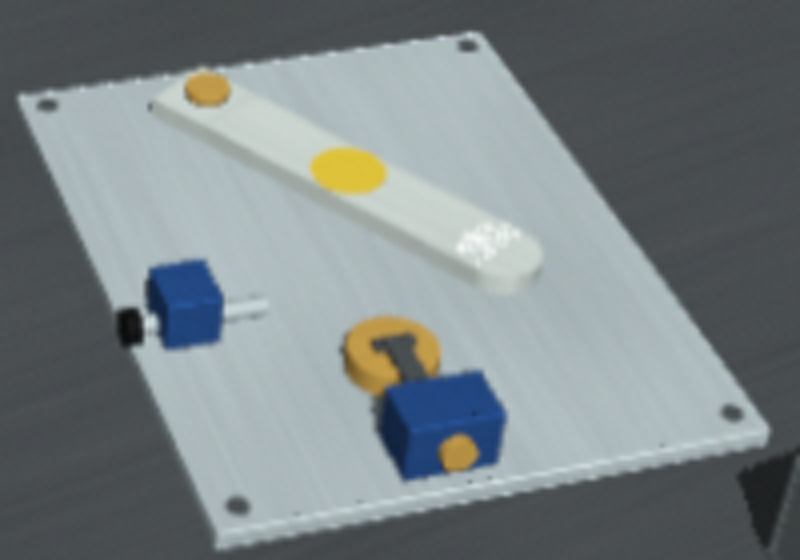

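Emit:
carry_out(
  series=[
    [0.5, 1, 0, 0, 0, 0, 0],
    [0.5, 1, 0, 0, 0, 0, 0],
    [0.5, 1, 0, 0, 0, 0, 0],
    [0.5, 1, 0, 0, 0, 0, 0],
    [0.5, 1, 0, 0, 0, 0, 0],
    [0.5, 1, 0, 0, 0, 0, 0],
    [0.5, 1, 0, 0, 0, 0, 0],
    [0.5, 1, 0, 0, 0, 0, 0],
    [0.5, 1, 0, 0, 0, 0, 0],
    [0.5, 1, 0, 0, 0, 0, 0],
    [0.5, 1, 0, 0, 0, 0, 0],
    [0.5, 1, 0, 0, 0, 0, 0],
  ],
  grip_force=100,
)

```text
t: 2.2
tool_pos: [0.2988, -0.3061, 0.2315]
tool_rot: [3.119, 0.375, 0.001]
contact_force: [0.4, 0.5, -0.2]
opening: -0.0001
```

Emit:
carry_out(
  series=[
    [0.6, 1, 0, 0, 0, 0.1, 0],
    [0.6, 1, 0, 0, 0, 0.1, 0],
    [0.6, 1, 0, 0, 0, 0.1, 0],
    [0.6, 1, 0, 0, 0, 0.1, 0],
    [0.6, 1, 0, 0, 0, 0.1, 0],
    [0.6, 1, 0, 0, 0, 0.1, 0],
    [0.6, 1, 0, 0, 0, 0.1, 0],
    [0.6, 1, 0, 0, 0, 0.1, 0],
    [0.6, 1, 0, 0, 0, 0.1, 0],
    [0.6, 1, 0, 0, 0, 0.1, 0],
    [0.6, 1, 0, 0, 0, 0, 0],
    [0.6, 1, 0, 0, 0, 0, 0],
  ],
)

```text
t: 3.4
tool_pos: [0.479, -0.0059, 0.2315]
tool_rot: [3.096, 0.531, 0.001]
contact_force: [0.6, -0.4, 0.8]
opening: 0.0001
```

Emit:
carry_out(
  series=[
    [0.55, 0.9, 0, 0, 0, 0, 0],
    [0.55, 0.9, 0, 0, 0, 0, 0],
    [0.55, 0.9, 0, 0, 0, 0, 0],
    [0.55, 0.9, 0, 0, 0, 0, 0],
    [0.55, 0.9, -0.5, 0, 0, 0, 0],
    [0.55, 0.9, -0.5, 0, 0, 0, 0],
    [0.55, 0.9, -0.5, 0, 0, 0, 0],
    [0.5, 0.9, -0.5, 0, 0, 0, 0],
    [0, 0, 0, 0, 0, 0, 0],
  ],
)

```text
t: 4.3
tool_pos: [0.5867, 0.1748, 0.1787]
tool_rot: [-3.095, -0.535, 0.006]
contact_force: [-0.4, 0.3, -0.1]
opening: 0.0001
```

Emit:
carry_out(
  series=[
    [0, 0.1, -1, 0, 0, 0, 0],
    [0, 0, -1, 0, 0, 0, 0],
    [0, 0, -1, 0, 0, 0, 0],
    [0, 0, -1, 0, 0, 0, 0],
    [0, 0, -1, 0, 0, 0, 0],
    [0, 0, -1, 0, 0, 0, 0],
    [0, 0, -0.4, 0, 0, 0, 0],
    [0, 0, 0, 0, 0, 0, 0],
  ],
)

```text
t: 5.1
tool_pos: [0.5859, 0.1748, 0.0199]
tool_rot: [3.096, 0.531, -0.005]
contact_force: [-0.5, -0.0, 0.4]
opening: 0.0002
```

Run:
```python
from h import *
print({k:np.round(v,4) for k,v in ctrl.get_obs().items()})
p=shot('scene','s1.png')
c=p['frame'][120:320,330:530];cv2.imwrite('pics/s1c.png',cv2.resize(c,None,fx=3,fy=3,interpolation=cv2.INTER_CUBIC))
# path plan: contact offset
pin=np.array([.4533,.064]);o=.0365
for a in np.arange(.35,-.26,-.05):
    print(round(a,3),(pin+.165*np.array([np.cos(a),np.sin(a)])+o*np.array([-np.sin(a),np.cos(a)])).round(4))
```

```text
{'t': np.float64(5.1), 'q': array([ 1.6830e-01,  2.3950e-01,  1.7839e+00, -1.0000e-04,  1.1214e+00,
        1.3997e+00]), 'dq': array([ 0.0035, -0.029 , -0.0338, -0.0001,  0.0067,  0.0006]), 'effort': array([-8.67000e-02, -4.13788e+01, -3.13519e+01, -4.30000e-03,
       -1.01700e-01, -1.70000e-03]), 'tool_pos': array([0.5859, 0.1748, 0.0199]), 'tool_rot': array([ 3.0964,  0.5306, -0.0051]), 'contact_force': array([-0.4666, -0.0474,  0.3835]), 'wrist_torque': array([-0.0166,  0.0216, -0.0152]), 'opening': np.float64(0.0002)}
0.35 [0.5958 0.1549]
0.3 [0.6001 0.1476]
0.25 [0.6041 0.1402]
0.2 [0.6078 0.1326]
0.15 [0.611  0.1247]
0.1 [0.6138 0.1168]
0.05 [0.6163 0.1087]
0.0 [0.6183 0.1005]
-0.05 [0.6199 0.0922]
-0.1 [0.6211 0.0838]
-0.15 [0.6219 0.0754]
-0.2 [0.6223 0.067 ]
-0.25 [0.6222 0.0585]
```

View pics/s1c.png

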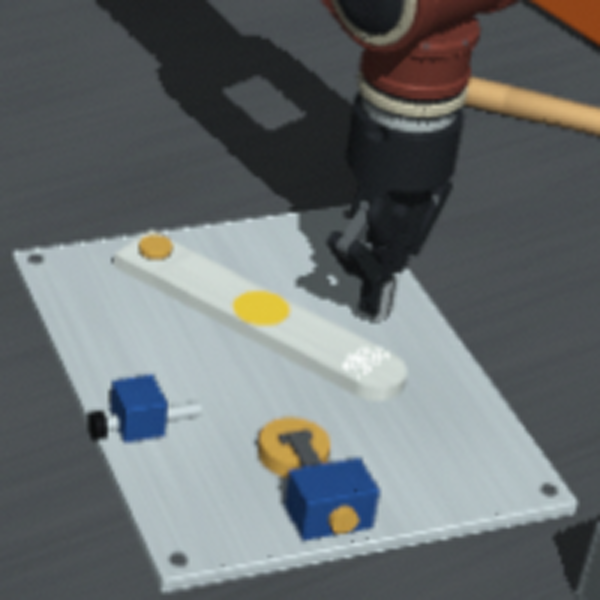

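Emit:
carry_out(
  series=[
    [0.13, -0.27, -0.04, 0, 0, 0, 0],
    [0.13, -0.27, 0, 0, 0, 0, 0],
    [0.13, -0.27, 0, 0, 0, 0, 0],
    [0.17, -0.29, 0, 0, 0, -0.5, 0],
    [0.16, -0.3, 0, 0, 0, -0.5, 0],
    [0.15, -0.31, 0, 0, 0, -0.5, 0],
    [0.13, -0.31, 0, 0, 0, -0.5, 0],
    [0.11, -0.32, 0, 0, 0, -0.5, 0],
    [0.1, -0.32, 0, 0, 0, -0.5, 0],
    [0, 0, 0, 0, 0, 0, 0],
  ],
)

```text
t: 6.15
tool_pos: [0.6184, 0.1077, 0.0211]
tool_rot: [3.141, 0.06, 0.002]
contact_force: [-0.8, -0.0, -1.0]
opening: -0.0001
```

```bash
cat > st.py <<'E'
from h import *
import sys
n=sys.argv[1]
p=shot('top',n+'.png')
m=cv2.inRange(cv2.cvtColor(p['frame'],cv2.COLOR_BGR2HSV),(20,150,150),(35,255,255))
pin=np.array([.4533,.064])
nn,l,s,c=cv2.connectedComponentsWithStats(m)
for i in range(1,nn):
    if s[i,4]>40 and 190<c[i][0]<300:
        X=at_z(p,*c[i],.024)[:2]; print(s[i],X.round(4),np.linalg.norm(X-pin).round(4),'abs ang',np.arctan2(*(X-pin)[::-1]).round(3))
cv2.imwrite('pics/'+n+'c.png',cv2.resize(p['frame'][95:305,130:330],None,fx=2.85,fy=2.85,interpolation=cv2.INTER_CUBIC))
o=ctrl.get_obs();print(o['t'],o['tool_pos'].round(4),o['tool_rot'].round(3),o['contact_force'].round(2))
E
python3 st.py t1
```

```text
[234 151  20  21 223] [0.6785 0.0351] 0.227 abs ang -0.128
[214 212  19  19 277] [0.5541 0.073 ] 0.1012 abs ang 0.089
[219 265  10  10  83] [0.4536 0.0665] 0.0025 abs ang 1.434
6.2 [0.6181 0.1081 0.0209] [3.141e+00 6.200e-02 2.000e-03] [-0.26  0.53 -0.11]
```

View pics/t1c.png

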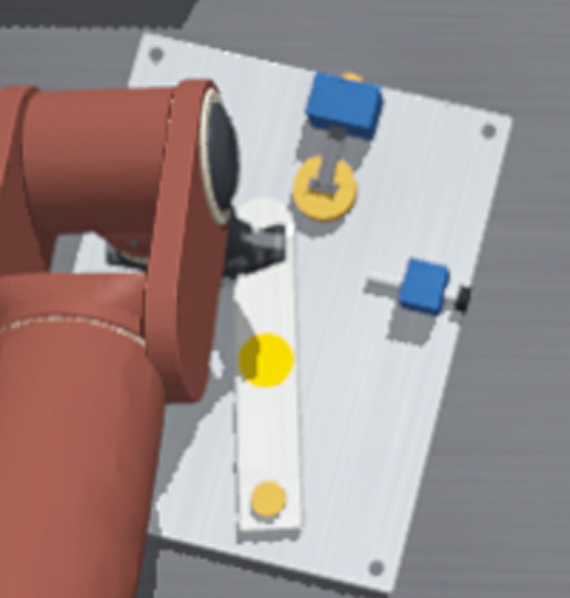

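Run:
```python
from h import *
p=pickle.load(open('pics/t1.png.pkl','rb'))
for X in([.6181,.1081,.0209],[.6181,.1081,.04],[.6181,.0941,.0209],[.6181,.0861,.0209]):
    u=proj(p,X);print(u,(u-[130,95])*2.85)
p=shot('scene','s2.png')
print(proj(p,[.6181,.1081,.0209]))
c=p['frame'][180:300,350:500];cv2.imwrite('pics/s2c.png',cv2.resize(c,None,fx=5,fy=5,interpolation=cv2.INTER_CUBIC))
print((proj(p,[.6181,.1081,.0209])-[350,180])*5)
```

```text
[207.80446951 190.63431242] [221.74273811 272.55779039]
[205.78504563 188.57088808] [215.98738004 266.67703104]
[214.46861837 190.75583465] [240.73556237 272.90412876]
[218.27959645 190.82571724] [251.59684988 273.10329414]
[438.11992619 240.26845969]
[440.59963096 301.34229843]
```

View pics/s2c.png

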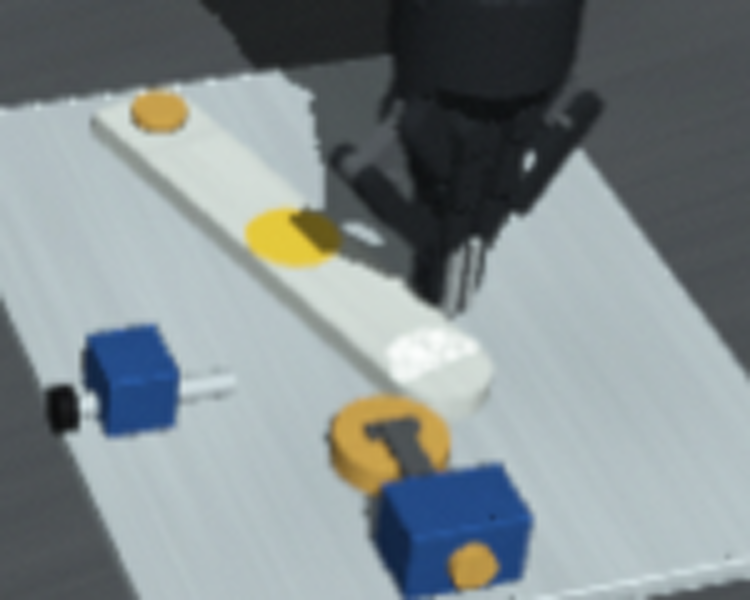

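Emit:
carry_out(
  series=[
    [0.01, -0.17, -0.08, 0, 0, -0.25, 0],
    [0.01, -0.17, 0, 0, 0, -0.25, 0],
    [0.01, -0.17, 0, 0, 0, -0.25, 0],
    [0.01, -0.17, 0, 0, 0, -0.25, 0],
    [0.01, -0.17, 0, 0, 0, -0.25, 0],
    [0.01, -0.17, 0, 0, 0, -0.25, 0],
    [0, 0, 0, 0, 0, 0, 0],
  ],
)

```text
t: 6.95
tool_pos: [0.6196, 0.0837, 0.0185]
tool_rot: [-3.135, 0.175, -0.003]
contact_force: [2.1, 3.6, -1.0]
opening: 0.0004
```

```bash
python3 st.py t2
```

```text
[235 146  21  21 224] [0.6893 0.0329] 0.238 abs ang -0.131
[221 213  19  19 273] [0.5525 0.0587] 0.0994 abs ang -0.053
[219 265  10  10  83] [0.4535 0.0666] 0.0026 abs ang 1.495
7.0 [0.6195 0.0837 0.0185] [-3.136e+00  1.730e-01 -2.000e-03] [ 2.16  3.87 -2.07]
```

Emit:
carry_out(
  series=[
    [0, -0.1, 0, 0, 0, 0, 0],
    [0, -0.1, 0, 0, 0, 0, 0],
    [0, -0.1, 0, 0, 0, -0.1, 0],
    [0, -0.1, 0, 0, 0, -0.1, 0],
    [0, 0, 0, 0, 0, 0, 0],
  ],
)

```text
t: 7.5
tool_pos: [0.6185, 0.0726, 0.0182]
tool_rot: [3.134, -0.205, -0.002]
contact_force: [0.1, 0.6, -0.0]
opening: 0.0001
```

```bash
python3 st.py t3
```

```text
[236 145  20  21 220] [0.6916 0.0321] 0.2404 abs ang -0.133
[223 213  20  19 278] [0.5522 0.0527] 0.0995 abs ang -0.114
[219 265  10  10  77] [0.4535 0.0665] 0.0025 abs ang 1.484
7.55 [0.6183 0.0727 0.0181] [ 3.134e+00 -2.050e-01 -2.000e-03] [ 0.92 -0.03  0.36]
```

Emit:
carry_out(
  series=[
    [0, -0.08, 0, 0, 0, -0.1, 0],
    [0, -0.08, 0, 0, 0, -0.1, 0],
    [0, -0.08, 0, 0, 0, -0.1, 0],
    [0, -0.08, 0, 0, 0, -0.1, 0],
    [0, 0, 0, 0, 0, 0, 0],
  ],
)

```text
t: 8.05
tool_pos: [0.6189, 0.065, 0.0183]
tool_rot: [3.13, -0.268, -0.0]
contact_force: [0.2, -1.5, 0.5]
opening: 0.0
```

```bash
python3 st.py t4
```

```text
[239 150  16  19 134] [0.6818 0.0276] 0.2313 abs ang -0.158
[229 214  19  19 274] [0.5501 0.0417] 0.0993 abs ang -0.226
[219 265  10  10  48] [0.454  0.0669] 0.003 abs ang 1.344
8.1 [0.6189 0.0652 0.0182] [ 3.13  -0.267 -0.   ] [-0.13  0.58 -0.45]
```

View pics/t4c.png

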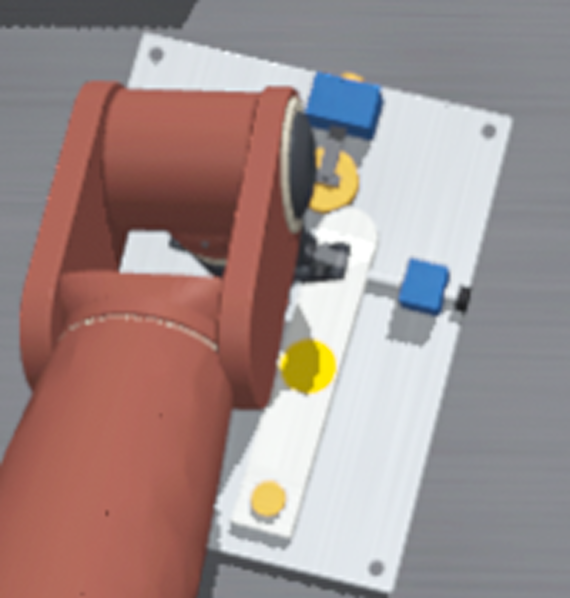

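Emit:
carry_out(
  series=[
    [-0.01, -0.08, 0, 0, 0, -0.1, 0],
    [-0.01, -0.08, 0, 0, 0, -0.1, 0],
    [-0.01, -0.05, 0, 0, 0, -0.1, 0],
    [0, 0, 0, 0, 0, 0, 0],
  ],
)

```text
t: 8.5
tool_pos: [0.6182, 0.06, 0.0183]
tool_rot: [3.126, -0.315, -0.0]
contact_force: [0.7, 0.5, -0.0]
opening: 0.0003
```

Emit:
carry_out(
  series=[
    [-0.005, -0.025, 0, 0, 0, -0.05, 0],
    [-0.005, -0.025, 0, 0, 0, -0.05, 0],
    [0, 0, 0, 0, 0, 0, 0],
  ],
)

```text
t: 8.8
tool_pos: [0.6179, 0.0589, 0.0183]
tool_rot: [3.124, -0.33, -0.0]
contact_force: [0.2, 0.4, 1.2]
opening: -0.0001
```

Emit:
carry_out(
  series=[
    [-0.005, -0.025, 0, 0, 0, -0.05, 0],
    [-0.005, -0.025, 0, 0, 0, -0.05, 0],
    [0, 0, 0, 0, 0, 0, 0],
  ],
)

```text
t: 9.1
tool_pos: [0.6177, 0.0576, 0.0183]
tool_rot: [3.123, -0.346, -0.0]
contact_force: [0.3, 0.6, 0.3]
opening: -0.0003
```

Emit:
carry_out(
  series=[
    [-0.005, -0.025, 0, 0, 0, 0, 0],
    [-0.005, -0.025, 0, 0, 0, 0, 0],
    [0, 0, 0, 0, 0, 0, 0],
  ],
)

```text
t: 9.4
tool_pos: [0.6174, 0.0563, 0.0183]
tool_rot: [3.123, -0.345, 0.0]
contact_force: [-0.7, 0.3, -0.1]
opening: -0.0003
```

Now smaller steps, since I don't know the stiffness on contact.

Emit:
carry_out(
  series=[
    [-0.004, -0.02, 0, 0, 0, 0, 0],
    [0, 0, 0, 0, 0, 0, 0],
  ],
)

```text
t: 9.6
tool_pos: [0.6173, 0.0559, 0.0183]
tool_rot: [-3.123, 0.345, -0.0]
contact_force: [0.0, 0.1, -0.3]
opening: 0.0
```

Emit:
carry_out(
  series=[
    [-0.004, -0.02, 0, 0, 0, 0, 0],
    [0, 0, 0, 0, 0, 0, 0],
  ],
)

```text
t: 9.8
tool_pos: [0.6172, 0.0554, 0.0183]
tool_rot: [-3.122, 0.345, -0.0]
contact_force: [0.5, -0.4, 1.0]
opening: 0.0003
```

Emit:
carry_out(
  series=[
    [-0.004, -0.02, 0, 0, 0, 0, 0],
    [0, 0, 0, 0, 0, 0, 0],
  ],
)

```text
t: 10.0
tool_pos: [0.6172, 0.0553, 0.0183]
tool_rot: [-3.122, 0.345, -0.0]
contact_force: [0.5, 1.8, 0.3]
opening: -0.0001
```

Emit:
carry_out(
  series=[
    [-0.004, -0.02, 0, 0, 0, 0, 0],
    [0, 0, 0, 0, 0, 0, 0],
  ],
)

```text
t: 10.2
tool_pos: [0.6171, 0.0551, 0.0183]
tool_rot: [-3.121, 0.345, -0.0]
contact_force: [0.9, 4.8, 0.0]
opening: -0.0
```

Emit:
carry_out(
  series=[
    [-0.004, -0.02, 0, 0, 0, 0, 0],
    [0, 0, 0, 0, 0, 0, 0],
  ],
)

```text
t: 10.4
tool_pos: [0.6171, 0.055, 0.0184]
tool_rot: [-3.12, 0.345, -0.0]
contact_force: [1.9, 6.3, -0.5]
opening: -0.0003
```

Emit:
carry_out(
  series=[
    [-0.004, -0.02, 0, 0, 0, 0, 0],
    [0, 0, 0, 0, 0, 0, 0],
  ],
)

```text
t: 10.6
tool_pos: [0.617, 0.0549, 0.0183]
tool_rot: [-3.12, 0.345, -0.001]
contact_force: [2.0, 7.1, -1.0]
opening: 0.0001
```

Emit:
carry_out(
  series=[
    [-0.004, -0.02, 0, 0, 0, 0, 0],
    [0, 0, 0, 0, 0, 0, 0],
    [0, 0, 0, 0, 0, 0, 0],
  ],
)

```text
t: 10.9
tool_pos: [0.617, 0.0549, 0.0184]
tool_rot: [-3.119, 0.345, -0.001]
contact_force: [2.2, 8.7, -0.9]
opening: 0.0003
```

Emit:
carry_out(
  series=[
    [-0.004, -0.02, 0, 0, 0, 0, 0],
    [0, 0, 0, 0, 0, 0, 0],
  ],
)

```text
t: 11.1
tool_pos: [0.617, 0.0548, 0.0184]
tool_rot: [-3.118, 0.345, -0.001]
contact_force: [3.1, 10.6, -1.4]
opening: -0.0001
```

Emit:
carry_out(
  series=[
    [-0.004, -0.02, 0, 0, 0, 0, 0],
    [0, 0, 0, 0, 0, 0, 0],
    [0, 0, 0, 0, 0, 0, 0],
  ],
)

```text
t: 11.4
tool_pos: [0.6169, 0.0548, 0.0184]
tool_rot: [-3.117, 0.345, -0.001]
contact_force: [3.3, 11.2, -1.9]
opening: -0.0004
```

Emit:
carry_out(
  series=[
    [-0.004, -0.02, 0, 0, 0, 0, 0],
    [0, 0, 0, 0, 0, 0, 0],
    [0, 0, 0, 0, 0, 0, 0],
  ],
)

```text
t: 11.7
tool_pos: [0.6169, 0.0547, 0.0185]
tool_rot: [-3.116, 0.345, -0.002]
contact_force: [3.5, 12.6, -1.9]
opening: 0.0003
```

Emit:
carry_out(
  series=[
    [0, 0, 0, 0, 0, 0, 0],
    [0, 0, 0, 0, 0, 0, 0],
  ],
)

```text
t: 11.9
tool_pos: [0.6169, 0.0547, 0.0184]
tool_rot: [-3.116, 0.345, -0.002]
contact_force: [2.3, 13.8, -2.1]
opening: -0.0001
```

Emit:
carry_out(
  series=[
    [0, 0, 0, 0, 0, 0, 0],
    [0, 0, 0, 0, 0, 0, 0],
  ],
)

```text
t: 12.1
tool_pos: [0.6169, 0.0547, 0.0184]
tool_rot: [-3.116, 0.345, -0.002]
contact_force: [2.8, 12.5, -1.5]
opening: -0.0002
```

Emit:
carry_out(
  series=[
    [-0.002, -0.009, 0, 0, 0, 0, 0],
    [0, 0, 0, 0, 0, 0, 0],
    [0, 0, 0, 0, 0, 0, 0],
  ],
)

```text
t: 12.4
tool_pos: [0.6169, 0.0547, 0.0185]
tool_rot: [-3.116, 0.345, -0.002]
contact_force: [2.5, 14.2, -1.8]
opening: -0.0001
```

Emit:
carry_out(
  series=[
    [0, 0, 0, 0, 0, 0, 0],
    [0, 0, 0, 0, 0, 0, 0],
  ],
)

```text
t: 12.6
tool_pos: [0.6169, 0.0547, 0.0184]
tool_rot: [-3.116, 0.345, -0.002]
contact_force: [2.6, 13.6, -1.2]
opening: -0.0001
```

Emit:
carry_out(
  series=[
    [0, 0, 0, 0, 0, 0, 0],
    [0, 0, 0, 0, 0, 0, 0],
  ],
)

```text
t: 12.8
tool_pos: [0.6169, 0.0547, 0.0184]
tool_rot: [-3.116, 0.345, -0.002]
contact_force: [3.7, 12.9, -2.1]
opening: -0.0001
```

Emit:
carry_out(
  series=[
    [0.02, 0.1, 0, 0, 0, 0, 0],
    [0.02, 0.1, 0, 0, 0, 0, 0],
    [0.1, 0.4, 0, 0, 0, 0, 0],
    [0.1, 0.6, 0, 0, 0, 0, 0],
    [0, 0, 0.6, 0, 0, 0, 0],
    [0, 0, 1, 0, 0, 0, 0],
    [0, 0, 1, 0, 0, 0, 0.7],
    [0, 0, 1, 0, 0, 0, 0.7],
    [-0.3, -1, 1, 0, 0, 0, 0.7],
    [-0.3, -1, 1, 0, 0, 0, 0.7],
    [-0.3, -1, 0, 0, 0, 0, 0.7],
  ],
  grip_force=30,
)

```text
t: 13.9
tool_pos: [0.6026, 0.0052, 0.1649]
tool_rot: [3.122, -0.343, 0.015]
contact_force: [1.1, -0.8, 0.5]
opening: 0.0595
```

Emit:
carry_out(
  series=[
    [-0.4, -1, 0, 0, 0, 1, 0.7],
    [-0.4, -1, 0, 0, 0, 1, 0.7],
    [-0.4, -1, 0, 0, 0, 1, 0.7],
    [-0.4, -1, 0, 0, 0, 1, 0.7],
    [-0.4, -1, 0, 0, 0, 1, 0.7],
    [-0.4, -1, 0, 0, 0, 1, 0.7],
    [0, 0, 0, 0, 0, 0, 0.7],
  ],
)

```text
t: 14.6
tool_pos: [0.5393, -0.1463, 0.1596]
tool_rot: [3.084, 0.589, 0.001]
contact_force: [0.0, 0.4, 0.4]
opening: 0.0595
```

```bash
python3 st.py t5
python3 - <<'E'
from h import *
p=pickle.load(open('pics/t5.png.pkl','rb'))
c=p['frame'][190:340,360:510];cv2.imwrite('pics/t5p.png',cv2.resize(c,None,fx=4,fy=4,interpolation=cv2.INTER_CUBIC))
# model overlay: fit pipe position from both views by rim circle
from scipy.optimize import least_squares
s=pickle.load(open('pics/scene0.png.pkl','rb'));t=pickle.load(open('pics/top0.png.pkl','rb'))
obs=[(t,(328/4+360-.4,348/4+190-.4)),(s,(267/5+140-.4,266/5+190-.4))]
for pp,uv in obs: print(at_z(pp,*uv,.06))
for pp,uv in [(s,(281/5+140-.4,380/5+190-.4))]: print('base',at_z(pp,*uv,0))
E
```

```text
[234 148  21  21 222] [0.6844 0.0342] 0.233 abs ang -0.128
[229 214  19  19 276] [0.5499 0.0414] 0.0993 abs ang -0.23
[219 265  10  10  83] [0.4535 0.0666] 0.0026 abs ang 1.495
14.65 [ 0.5398 -0.145   0.1595] [3.085e+00 5.880e-01 2.000e-03] [-0.4   0.42 -0.15]
[ 0.44607386 -0.36984232  0.06      ]
[ 0.44575773 -0.36867936  0.06      ]
base [ 0.44504737 -0.37069943  0.        ]
```

View pics/t5c.png

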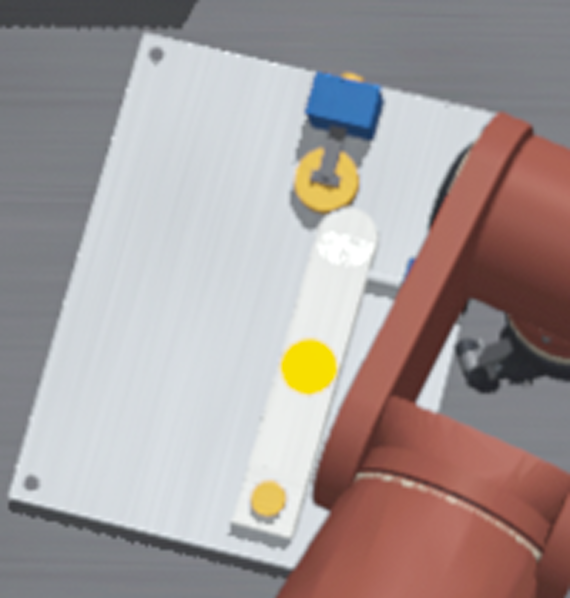

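Emit:
carry_out(
  series=[
    [-0.23, -0.56, 0, 0, 0, 1, 0.7],
    [-0.23, -0.56, 0, 0, 0, 1, 0.7],
    [-0.23, -0.56, 0, 0, 0, 1, 0.7],
    [-0.23, -0.56, 0, 0, 0, 1, 0.7],
    [-0.23, -0.56, 0, 0, 0, 1, 0.7],
    [-0.23, -0.56, 0, 0, 0, 1, 0.7],
    [-0.23, -0.56, 0, 0, 0, 1, 0.7],
    [-0.23, -0.56, 0, 0, 0, 1, 0.7],
    [-0.23, -0.56, 0, 0, 0, 1, 0.7],
    [-0.23, -0.56, 0, 0, 0, 1, 0.7],
    [-0.23, -0.56, 0, 0, 0, 1, 0.7],
    [-0.23, -0.56, 0, 0, 0, 1, 0.7],
  ],
)

```text
t: 15.85
tool_pos: [0.4715, -0.3116, 0.1591]
tool_rot: [2.206, 2.236, 0.0]
contact_force: [-1.0, -0.0, -0.3]
opening: 0.0598
```

Emit:
carry_out(
  series=[
    [-0.23, -0.56, 0, 0, 0, 1, 0.7],
    [-0.23, -0.56, 0, 0, 0, 1, 0.7],
    [-0.23, -0.56, 0, 0, 0, 1, 0.7],
    [-0.23, -0.56, 0, 0, 0, 0.5, 0.7],
    [0, 0, 0, 0, 0, 0, 0.7],
    [0, 0, 0, 0, 0, 0, 0.7],
  ],
)

```text
t: 16.45
tool_pos: [0.4485, -0.3672, 0.1587]
tool_rot: [1.791, 2.581, 0.001]
contact_force: [0.4, -0.4, 0.0]
opening: 0.0599
```

Run:
```python
from h import *
from scipy.spatial.transform import Rotation as Ro
o=ctrl.get_obs();print(o['t'],o['tool_pos'],o['opening']);print(Ro.from_rotvec(o['tool_rot']).as_matrix().round(3))
```

```text
16.45 [ 0.44850286 -0.36716172  0.15867279] 0.05987645363556293
[[-0.35   0.937  0.   ]
 [ 0.937  0.35   0.   ]
 [ 0.     0.    -1.   ]]
```

Emit:
carry_out(
  series=[
    [-0.11, -0.09, -0.5, 0, 0, 0, 0.7],
    [0, 0, -1, 0, 0, 0, 0.7],
    [0, 0, -1, 0, 0, 0, 0.7],
    [0, 0, -1, 0, 0, 0, 0.7],
    [0, 0, -1, 0, 0, 0, 0.7],
    [0, 0, -0.6, 0, 0, 0, 0.7],
    [0, 0, -0.35, 0, 0, 0, 0.7],
    [0, 0, 0, 0, 0, 0, 0.7],
  ],
)

```text
t: 17.25
tool_pos: [0.4446, -0.3691, 0.0207]
tool_rot: [-1.788, -2.58, -0.001]
contact_force: [-1.1, -0.1, -1.0]
opening: 0.0598
```

Run:
```python
from h import *
p=shot('scene','s6.png')
c=p['frame'][150:310,140:300];cv2.imwrite('pics/s6c.png',cv2.resize(c,None,fx=3.7,fy=3.7,interpolation=cv2.INTER_CUBIC))
```

```text
(no output)
```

View pics/s6c.png

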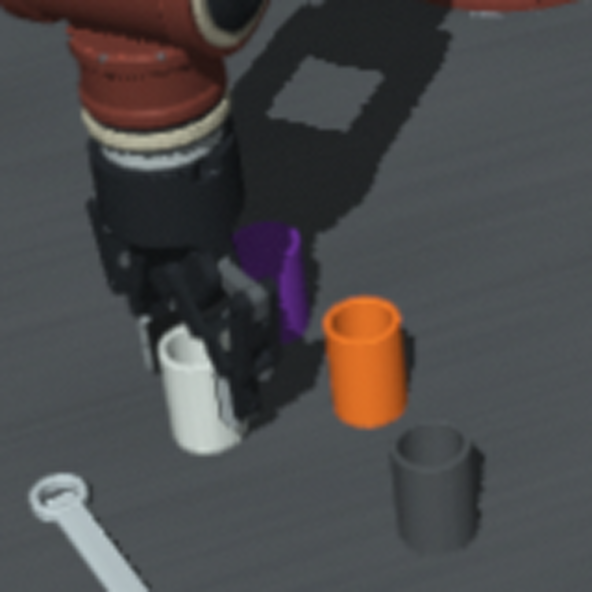

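Both fingers straddle the bright pipe, and nothing else is touched. I close the gripper.

Emit:
carry_out(
  series=[
    [0, 0, 0, 0, 0, 0, 0.3],
    [0, 0, 0, 0, 0, 0, 0.3],
    [0, 0, 0, 0, 0, 0, 0.3],
    [0, 0, 0, 0, 0, 0, 0.3],
    [0, 0, 0, 0, 0, 0, 0.3],
  ],
  grip_force=30,
)

```text
t: 17.8
tool_pos: [0.4461, -0.3711, 0.0237]
tool_rot: [1.788, 2.58, -0.001]
contact_force: [-0.1, -0.2, 5.7]
opening: 0.0421
```

Emit:
carry_out(
  series=[
    [0, 0, 0.4, 0, 0, 0, 0.3],
    [0, 0, 1, 0, 0, 0, 0.3],
    [0, 0, 1, 0, 0, 0, 0.3],
    [0, 0, 1, 0, 0, 0, 0.3],
    [0, 0, 1, 0, 0, 0, 0.3],
    [0, 0, 0, 0, 0, 0, 0.3],
    [0, 0, 0, 0, 0, 0, 0.3],
  ],
)

```text
t: 18.5
tool_pos: [0.4449, -0.3699, 0.1317]
tool_rot: [-1.789, -2.582, 0.0]
contact_force: [-0.7, 0.4, -1.5]
opening: 0.0418
```

Run:
```python
from h import *
p=shot('scene','s7.png')
c=p['frame'][100:310,100:300];cv2.imwrite('pics/s7c.png',cv2.resize(c,None,fx=2.8,fy=2.8,interpolation=cv2.INTER_CUBIC))
```

```text
(no output)
```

View pics/s7c.png

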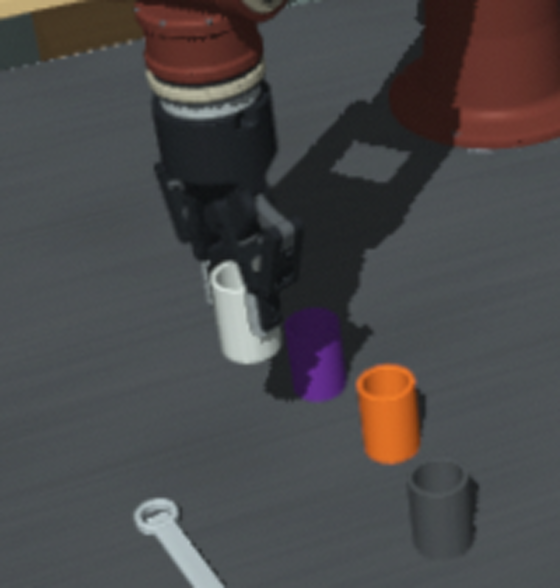

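Emit:
carry_out(
  series=[
    [0.1, 0.3, 0.4, 0, 0, 0, 0.3],
    [0.15, 0.6, 0, 0, 0, 0, 0.3],
    [0.24, 0.94, 0, 0, 0, 0, 0.3],
    [0.24, 0.94, 0, 0, 0, 0, 0.3],
    [0.24, 0.94, 0, 0, 0, 0, 0.3],
    [0.24, 0.94, 0, 0, 0, 0, 0.3],
    [0.24, 0.94, 0, 0, 0, 0, 0.3],
    [0.24, 0.94, 0, 0, 0, 0, 0.3],
    [0.24, 0.94, 0, 0, 0, 0, 0.3],
    [0.24, 0.94, 0, 0, 0, 0, 0.3],
    [0.24, 0.94, 0, 0, 0, 0, 0.3],
    [0.24, 0.94, 0, 0, 0, 0, 0.3],
  ],
)

```text
t: 19.75
tool_pos: [0.511, -0.1103, 0.1414]
tool_rot: [-1.788, -2.582, -0.0]
contact_force: [0.5, 0.4, -1.6]
opening: 0.0418
```

Emit:
carry_out(
  series=[
    [0.24, 0.94, 0, 0, 0, 0, 0.3],
    [0.24, 0.94, 0, 0, 0, 0, 0.3],
    [0.24, 0.94, 0, 0, 0, 0, 0.3],
    [0.24, 0.94, 0, 0, 0, 0, 0.3],
    [0.24, 0.94, 0, 0, 0, 0, 0.3],
    [0.21, 0.6, 0, 0, 0, 0, 0.3],
    [0.12, 0.4, 0, 0, 0, 0, 0.3],
    [0, 0, 0, 0, 0, 0, 0.3],
    [0, 0, 0, 0, 0, 0, 0.3],
  ],
)

```text
t: 20.65
tool_pos: [0.5494, 0.0297, 0.1418]
tool_rot: [-1.789, -2.582, 0.001]
contact_force: [0.1, -0.5, -1.9]
opening: 0.0419
```

Run:
```python
from h import *
from scipy.spatial.transform import Rotation as Ro
o=ctrl.get_obs();print(o['t'],o['tool_pos'],o['opening']);print(Ro.from_rotvec(o['tool_rot']).as_matrix().round(3))
p=shot('scene','s8.png')
c=p['frame'][100:310,330:530];cv2.imwrite('pics/s8c.png',cv2.resize(c,None,fx=2.8,fy=2.8,interpolation=cv2.INTER_CUBIC))
```

```text
20.65 [0.54943215 0.02966791 0.14184042] 0.04187732302504629
[[-0.351  0.936 -0.001]
 [ 0.936  0.351 -0.   ]
 [-0.    -0.001 -1.   ]]
```

View pics/s8c.png

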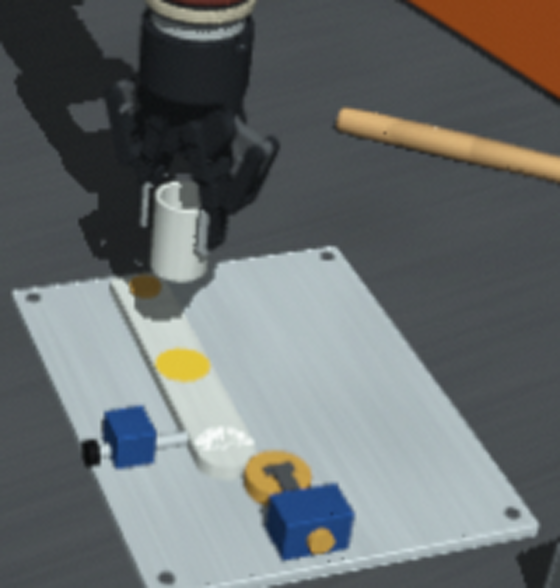

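Run:
```python
from h import *
p=pickle.load(open('pics/s8.png.pkl','rb'))
m=cv2.inRange(cv2.cvtColor(p['frame'],cv2.COLOR_BGR2HSV),(20,150,150),(35,255,255))
nn,l,s,c=cv2.connectedComponentsWithStats(m)
for i in range(1,nn):
    if s[i,4]>60: print(s[i],at_z(p,*c[i],.024))
# expected pipe outline in image for pipe at tcp xy, bottom .118
o=[.5494,.0297]
for z in(.118,.178):
    a=np.linspace(0,6.28,60);P=np.array([proj(p,[o[0]+.021*np.cos(t),o[1]+.021*np.sin(t),z]) for t in a])
    print(z,P.min(0),P.max(0),(P.min(0)-[330,100])*2.8,(P.max(0)-[330,100])*2.8)
im=cv2.resize(p['frame'][150:210,370:420],None,fx=10,fy=10,interpolation=cv2.INTER_CUBIC)
for z in(.118,.178):
    P=np.array([(proj(p,[o[0]+.021*np.cos(t),o[1]+.021*np.sin(t),z])-[370,150]+.5)*10 for t in a]).astype(int)
    cv2.polylines(im,[P],True,(0,0,255),1)
cv2.imwrite('pics/s8o.png',im)
```

```text
[568 111  11  11  72] [0.30872766 0.82717514 0.024     ]
[548 116  11  11  76] [0.30876789 0.74315483 0.024     ]
[386 225  18  11 151] [0.54903766 0.04221194 0.024     ]
[418 262  22  17 146] [0.68638822 0.0313692  0.024     ]
[ 177  451   81   29 1089] [ 0.92645835 -0.4745984   0.024     ]
0.118 [382.59774502 189.20486478] [403.14228463 200.74351852] [147.27368605 249.77362138] [204.79839696 282.08185185]
0.178 [384.40293652 164.34737917] [405.55790107 175.50852689] [152.32822226 180.17266166] [211.56212301 211.42387529]
```

View pics/s8o.png

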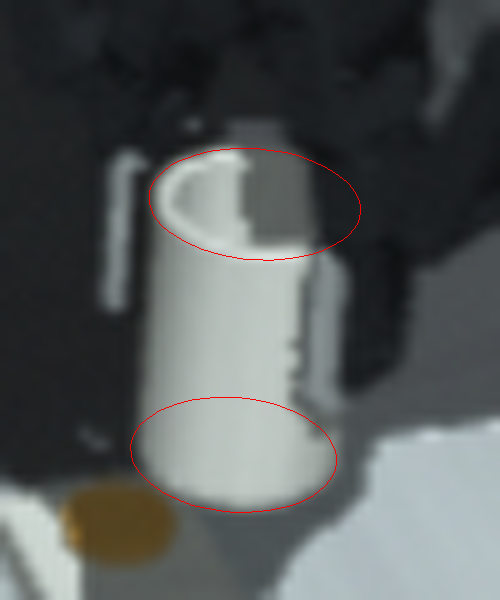

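Emit:
carry_out(
  series=[
    [0, 0.25, 0, 0, 0, 0, 0.3],
    [0, 0.23, -0.3, 0, 0, 0, 0.3],
    [0, 0, -0.7, 0, 0, 0, 0.3],
    [0, 0, -0.7, 0, 0, 0, 0.3],
    [0, 0, -0.7, 0, 0, 0, 0.3],
    [0, 0, -0.5, 0, 0, 0, 0.3],
    [0, 0, -0.3, 0, 0, 0, 0.3],
    [0, 0, 0, 0, 0, 0, 0.3],
    [0, 0, 0, 0, 0, 0, 0.3],
  ],
)

```text
t: 21.6
tool_pos: [0.5501, 0.0419, 0.0625]
tool_rot: [1.789, 2.582, 0.001]
contact_force: [-0.2, 0.2, -0.7]
opening: 0.0414
```

Emit:
carry_out(
  series=[
    [0, 0, -0.1, 0, 0, 0, 0.3],
    [0, 0, -0.06, 0, 0, 0, 0.3],
    [0, 0, 0, 0, 0, 0, 0.3],
  ],
)

```text
t: 21.9
tool_pos: [0.5498, 0.0419, 0.0582]
tool_rot: [1.789, 2.582, 0.0]
contact_force: [-0.9, -0.4, -1.4]
opening: 0.0421
```

Emit:
carry_out(
  series=[
    [0, 0, -0.08, 0, 0, 0, 0.3],
    [0, 0, -0.08, 0, 0, 0, 0.3],
    [0, 0, -0.08, 0, 0, 0, 0.3],
    [0, 0, -0.06, 0, 0, 0, 0.3],
    [0, 0, 0, 0, 0, 0, 0.3],
  ],
)

```text
t: 22.4
tool_pos: [0.5494, 0.0419, 0.0501]
tool_rot: [-1.789, -2.582, 0.001]
contact_force: [0.6, 0.9, -1.5]
opening: 0.0419
```

Emit:
carry_out(
  series=[
    [0, 0, -0.04, 0, 0, 0, 0.3],
    [0, 0, 0, 0, 0, 0, 0.3],
  ],
)

```text
t: 22.6
tool_pos: [0.5496, 0.042, 0.0494]
tool_rot: [-1.789, -2.582, 0.0]
contact_force: [-0.3, 0.7, -0.9]
opening: 0.0421
```

Emit:
carry_out(
  series=[
    [0, 0, -0.04, 0, 0, 0, 0.3],
    [0, 0, 0, 0, 0, 0, 0.3],
  ],
)

```text
t: 22.8
tool_pos: [0.5496, 0.0419, 0.0485]
tool_rot: [-1.789, -2.582, 0.0]
contact_force: [0.6, -0.1, -0.9]
opening: 0.0417
```

Emit:
carry_out(
  series=[
    [0, 0, -0.03, 0, 0, 0, 0.3],
    [0, 0, 0, 0, 0, 0, 0.3],
  ],
)

```text
t: 23.0
tool_pos: [0.5497, 0.0419, 0.0479]
tool_rot: [1.789, 2.582, 0.0]
contact_force: [1.1, 0.1, -1.2]
opening: 0.042
```

Emit:
carry_out(
  series=[
    [0, 0, -0.03, 0, 0, 0, 0.3],
    [0, 0, 0, 0, 0, 0, 0.3],
  ],
)

```text
t: 23.2
tool_pos: [0.5498, 0.042, 0.0478]
tool_rot: [-1.789, -2.582, 0.0]
contact_force: [-3.2, 0.3, 4.7]
opening: 0.0417
```

Emit:
carry_out(
  series=[
    [0, 0, -0.03, 0, 0, 0, 0.3],
    [0, 0, 0, 0, 0, 0, 0.3],
  ],
)

```text
t: 23.4
tool_pos: [0.5498, 0.042, 0.0477]
tool_rot: [-1.789, -2.582, 0.0]
contact_force: [-5.0, -0.1, 9.2]
opening: 0.0419
```

Emit:
carry_out(
  series=[
    [0, 0, 0.03, 0, 0, 0, 0.3],
    [0, 0, 0, 0, 0, 0, 0.3],
  ],
)

```text
t: 23.6
tool_pos: [0.55, 0.0419, 0.0477]
tool_rot: [1.789, 2.582, 0.001]
contact_force: [-2.1, 1.3, 6.0]
opening: 0.042
```

Emit:
carry_out(
  series=[
    [0, 0, 0, 0, 0, 0, 0.52],
    [0, 0, 0, 0, 0, 0, 0.56],
    [0, 0, 0, 0, 0, 0, 0.6],
    [0, 0, 0, 0, 0, 0, 0.65],
    [0, 0, 0, 0, 0, 0, 0.7],
    [0, 0, 0, 0, 0, 0, 0.75],
    [0, 0, 0, 0, 0, 0, 0.75],
  ],
)

```text
t: 24.3
tool_pos: [0.5497, 0.0419, 0.047]
tool_rot: [-1.789, -2.582, -0.0]
contact_force: [-0.8, 0.1, 0.7]
opening: 0.0643
```

Run:
```python
from h import *
p=shot('scene','s9.png')
c=p['frame'][130:310,330:530];cv2.imwrite('pics/s9c.png',cv2.resize(c,None,fx=3,fy=3,interpolation=cv2.INTER_CUBIC))
```

```text
(no output)
```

View pics/s9c.png

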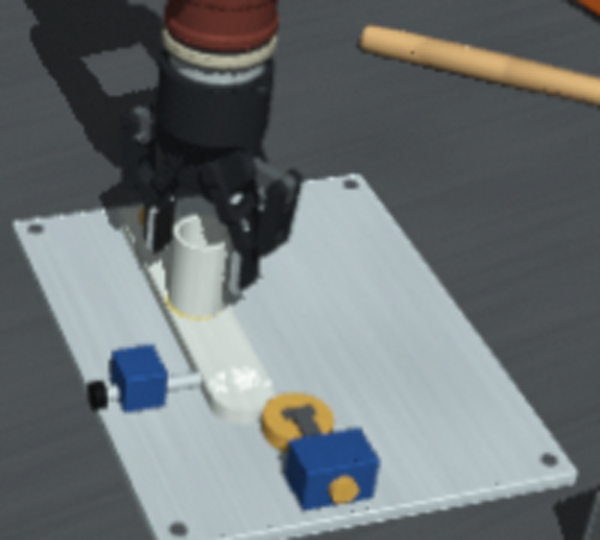

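The pipe stands free on the spot with yellow showing around its foot, and the strip still touches the screw. I raise the arm straight up and move it clear.

Emit:
carry_out(
  series=[
    [0, 0, 0.2, 0, 0, 0, 0.75],
    [0, 0, 0.5, 0, 0, 0, 0.75],
    [0, 0, 0.8, 0, 0, 0, 0.75],
    [0, 0, 1, 0, 0, 0, 0.75],
    [0, 0, 1, 0, 0, 0, 0.75],
    [0, 0, 1, 0, 0, 0, 0.75],
    [0, 0, 1, 0, 0, 0, 0.75],
    [0, -1, 0, 0, 0, 0, 0.75],
    [0, -1, 0, 0, 0, 0, 0.75],
    [0, -1, 0, 0, 0, 0, 0.75],
    [0, -1, 0, 0, 0, 0, 0.75],
    [0, -1, 0, 0, 0, 0, 0.75],
  ],
)

```text
t: 25.55
tool_pos: [0.5499, -0.0841, 0.1861]
tool_rot: [1.788, 2.581, 0.001]
contact_force: [1.1, 0.3, 0.1]
opening: 0.0637
```

Emit:
carry_out(
  series=[
    [0, -1, 0, 0, 0, 0, 0.75],
    [0, -1, 0, 0, 0, 0, 0.75],
    [0, -1, 0, 0, 0, 0, 0.75],
    [0, -1, 0, 0, 0, 0, 0.75],
    [0, -1, 0, 0, 0, 0, 0.75],
    [0, 0, 0, 0, 0, 0, 0.75],
    [0, 0, 0, 0, 0, 0, 0.75],
  ],
)

```text
t: 26.25
tool_pos: [0.5498, -0.2083, 0.1855]
tool_rot: [1.79, 2.581, 0.001]
contact_force: [0.1, -0.3, -0.1]
opening: 0.0642
```

```bash
python3 st.py t10
python3 - <<'E'
from h import *
p=shot('scene','s10.png');t=pickle.load(open('pics/t10.png.pkl','rb'))
M=[.5495,.0418]
def ov(pp,x0,y0,w,h,f,fn):
    im=cv2.resize(pp['frame'][y0:y0+h,x0:x0+w],None,fx=f,fy=f,interpolation=cv2.INTER_CUBIC)
    for z in(.024,.084):
        a=np.linspace(0,6.28,60)
        P=np.array([(proj(pp,[M[0]+.021*np.cos(q),M[1]+.021*np.sin(q),z])-[x0,y0]+.5)*f for q in a]).astype(int)
        cv2.polylines(im,[P],True,(0,0,255),1)
    return im
a=ov(p,365,180,80,100,5,'');b=ov(t,190,150,80,100,5,'')
cv2.imwrite('pics/ov.png',np.hstack([a,b]))
E
```

```text
[234 148  21  21 222] [0.6844 0.0342] 0.233 abs ang -0.128
[230 216  11  11  76] [0.5545 0.0481] 0.1024 abs ang -0.156
[219 265  10  10  83] [0.4535 0.0666] 0.0026 abs ang 1.495
26.3 [ 0.5498 -0.2077  0.1853] [1.789e+00 2.582e+00 1.000e-03] [0.37 0.66 0.24]
```

View pics/ov.png

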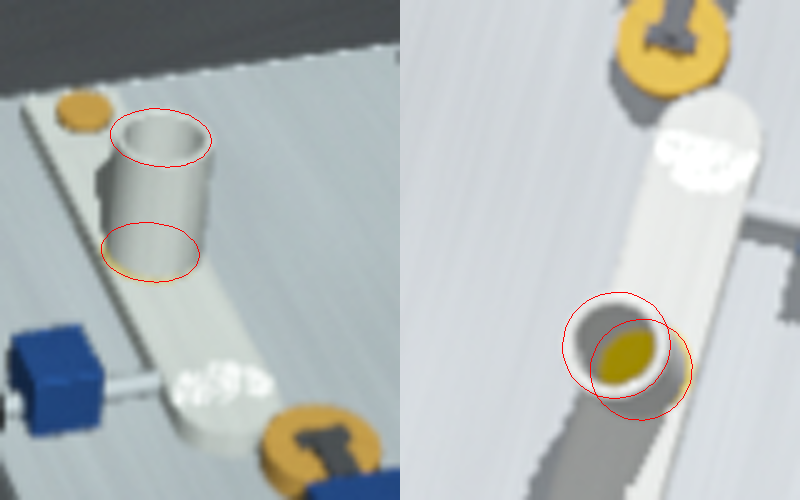

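View pics/t10.png

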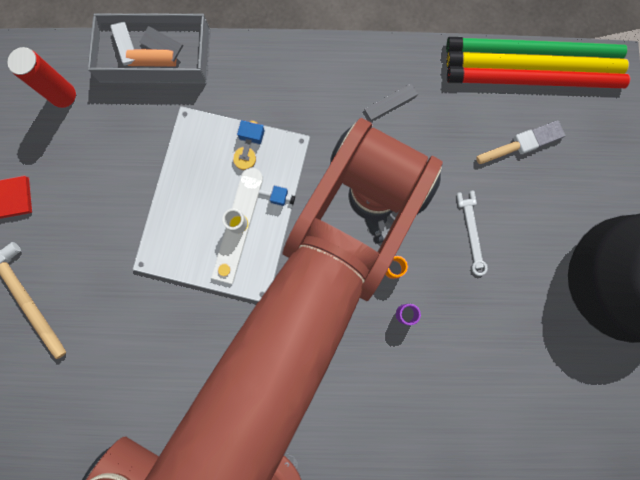

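Pipe centred to about 1–2 mm and upright. The strip still touches the screw and the roller bears on its end. The arm is clear, so I hand in.

```bash
python3 -c "
from station import ctrl
print(ctrl.finish_job())"
```

```text
the job is handed in; nothing more can be done
None
```

The job is handed in at about 26 s on the robot clock. No verdict came back.

- **Strip:** I pushed it with closed fingers past the roller's crest, and the roller snapped it against the stop screw. I then pressed on until the wrist read about 13 to 14 N, and held that for about a second. The force between strip and screw itself cannot be read. I reckoned it at roughly 13 to 20 N with the roller's own hold added, inside the 12 to 22 N window.
- **Pipe:** I picked up the bright pipe and lowered it in steps of under a millimetre onto the yellow spot. The tool read at most about 10 N while the pipe touched down. I then let go and moved the arm clear.
- **Last checks:**
    - Both cameras show the pipe upright and within about 1 to 2 mm of the spot's centre.
    - The strip still touches the screw, and the roller has not moved since before the pipe was placed.
    - The wrist force is near zero.
    - The wrench has not moved in the last top view. The dark pipe was hidden behind the arm there. The last picture that shows it, taken after the grasp, has it in place, and the arm did not go near it afterwards.
- **Disagreement:** The final colour-based spot reading came out about 8 mm off. The pipe was standing on the spot and hid most of it, so I relied on the readings from before placing. Those agreed to about 1 mm between the two cameras.

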